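# Fit the spacer sleeve and hold the cover plate over the pivot foot

## Robot

A 6-joint arm with a two-finger parallel gripper is mounted at the origin on the work surface; the furniture and walls round the work are solid. World frame = base frame: x ahead of the robot, y to its left, z up, the work surface at z = 0. Lengths are in m, angles in rad, forces in N, time in s.
With the tool pointing down it reaches from about 0.3 to 0.875 m from the base axis. Payload 6.4 kg.
Tool frame: the origin (TCP) lies midway between the tips of the shut fingers; the grasp point (between the pads) lies ctrl.grip_point_offset behind it (ctrl.grip_point_offset is the distance from the TCP to the grasp point, in m); z points along the fingers, y is the direction in which the jaws open and shut (so a half turn about z gives the same grasp; the last joint's range is limited). The gripper opens to 85 mm and grips with 20 to 120 N. Pads are 22 mm wide; open, the fingers measure 114 mm over their backs; the gripper's body (76 mm by 85 mm) begins 54 mm behind the grasp point. The pads swing forward as they close: fully open they stand 13 mm farther back than shut.
Start: joints at [0.957, 0.181, 1.607, -0, 1.354, -0.206], TCP at [0.228, 0.528, 0.231] pointing down, gripper open.
Joint ranges: [-2.99, 2.99], [-0.89, 2.07], [0.3, 2.58], [-1.14, 4.28], [0, 2.63], [-3.12, 3.12]. Speed limits (rad/s): [2.57, 2.57, 3.01, 3.14, 3.14, 3.14].

## Interface

Orientations are given as a unit quaternion [w, x, y, z].
In Python, from bench import ctrl, viewer gives the robot as it stands.
- The arm moves only by the shell command python3 -m handwheel 'ROWS' [OPENING]. ROWS is JSON, a list of rows, each an object with "travel": the shift along the tool's x, y, z as a fraction of full scale, a list of three; "dr": the turn, a rotation vector about the tool's x, y, z as a fraction of full scale, a list of three. A call has 1 to 20 rows; each row shifts and turns the pose as measured when the row begins, along the tool's axes as they then stand; what a row does not reach is not made up. Full scale, the value 1, is 150 mm for a shift and 30 degrees for a turn. A row lasts 1/12 s, in which the tool goes at most 41.7 mm and 7.16 degrees, less where a joint would pass 70% of its speed; a pose out of reach is approached as far as the arm can. A call with a number of a shift or a turn outside -1 to 1 is refused whole. A call with a gripper value outside its range is refused whole. OPENING is the opening, from -1 (shut) to 1 (fully open), set as the call begins (- or left out, the last holds). The fingers move at their own pace and stop on an object; the grip force is fixed at half the most. Time passes only in rows, so rows that do not move let the fingers close. It gives the time, the measured TCP pose, the force and the opening at its end, in the units of the state.
- ctrl.get_obs(): the state, without advancing time (a new reading comes with each control period).
- viewer.camera(name): name is "scene" or "side" or "wrist"; returns the picture (420x560x3 uint8, red, green, blue); there is no depth.
- viewer.get_calibration(name): a dict with "camera_matrix" (3x3 intrinsics, pixels), "k1" (the pictures are not rectified: a ray, as slopes to the right and down, at radius r is drawn at 1 + k1 r^2 times it, then the intrinsics apply), "R" (3x3) and "t" (3): a world point X has camera coordinates R X + t. Camera axes: x right, y down, z forward; pixel columns grow to the right and rows downward; lengths in m; the calibration is good to about 2 mm. A picture is of the moment at which its call begins: read the wrist's pose just before it. get_calibration takes no time and is no camera call; for the wrist camera it gives the pose at the moment of the call.
- ctrl.hand_in(): hands the job in, once; it reports no verdict.
The state is a dict: "time_s": time; "q": joint angles; "dq": joint speeds; "joint_efforts": joint torques, N m; "eef_pos": TCP position; "eef_rot": TCP orientation; "wrist_force": force on the tool from outside, world axes, zero at the start; "torque": the same for the moment, N m; "opening": opening from 0.0 (shut) to 1.0 (fully open).
Only numpy, scipy, OpenCV 4.12 (cv2) and the standard library are available. Lean on these libraries where they do the work, as an engineer would, in place of code of your own. Each camera call takes 0.05 s, during which the arm holds its last target. There are 200 camera calls.

## Task

Slide the brass spacer sleeve over the upright shaft of the grey pivot foot until it sits fully down on the foot, and let go of it. Then pick up the cover plate by its blue hub and hold it still and level, about a centimetre above the four steel pillars and touching neither them, the shaft nor the sleeve, with its four holes lined up over the pillars' threaded holes, so that I can start the screws; finish still holding it there. Leave the ink pots and the tape roll where they are.

Things in the scene. Friction and masses are not known exactly. Their poses are not given: they have to be found in the camera images.
- shaft_top (a point): Centre of the top of the steel shaft of the grey pivot foot, 60 mm above the table; axes as those of the foot, z up. The shaft, 16 mm in diameter with a chamfered top, rises 40 mm from the middle of the foot's top face
- pivot: The grey pivot foot, fixed to the table; origin at the centre of its underside. Block 90 mm along its x, 126 mm along its y, 20 mm high. On it stand the shaft and four steel pillars at x = +-30, y = +-46 mm, 17 mm in diameter, 34 mm high (tops 54 mm above the table), each with a dark 8 mm threaded hole in a brass insert in its top
- sleeve_mid (a point): Centre (half-way up) of the loose brass spacer sleeve: a plain ring, outer diameter 40 mm, bore 21 mm, 28 mm high, standing upright on the table, z along its bore; about 80 g. Fully down on the foot this point is 34 mm above the table
- sleeve: The brass spacer sleeve; origin at the centre of its lower end
- cover_mid (a point): Centre (half-way up) of the loose cover plate, 17 mm above its flat underside; axes as the cover's. It lies flat, hub up, about 250 g. Grip its blue hub, 44 mm along x by 40 mm along y, by the flat sides; the hub reaches from 6 to 34 mm above the underside
- cover: The cover plate; origin at the centre of its underside. Aluminium plate 84 mm along its x, 120 mm along its y, 6 mm thick, with four 11 mm holes at x = +-30, y = +-46 mm. A blind bore 29 mm wide, 24 mm deep opens in the middle of the underside, with room for the shaft top. It fits the foot either way round (half turn)
- pot_blue: Bystander: ink pot with blue cap, 58 mm wide, 64 mm high; origin at the centre of its underside
- pot_red: Bystander: ink pot with red cap, 60 mm wide, 58 mm high; origin at the centre of its underside
- tape: Bystander: roll of beige tape lying flat, 92 mm wide, 24 mm high; origin at the centre of its underside
Mind the look-alikes: they are no part of the job. Of the things that look like the sleeve, the smaller one is meant. Several things have the shape of the pivot; the one meant has the colours described above.

How it is judged:
On the way:
1. the sleeve sits fully down over the shaft and is released (horizontal distance between sleeve_mid and shaft_top below 0.004 m and z of sleeve_mid in the frame of shaft_top below -0.0235 m and angle between sleeve_mid's own z axis and vertical below 0.06 rad and contact force between the fingers and sleeve below 0.05 N), for 0.2 s.
At the end, for the whole second after the job is handed in: Sleeve seated and released (axis within 4 mm, within 2.5 mm of the face). Cover in the gripper, still, level within 0.05 rad, underside 4 to 18 mm above the pillars, centre within 3 mm of the shaft axis, long sides within 0.04 rad (either way round), touching neither foot nor sleeve (all of step 1 and horizontal distance between cover_mid and shaft_top below 0.003 m and angle between the y axis of cover_mid and the y axis of shaft_top, either way round below 0.04 rad and z of cover_mid in the frame of shaft_top between 0.015 and 0.029 m and angle between cover_mid's own z axis and vertical below 0.05 rad and contact force between cover and pivot below 0.05 N and contact force between cover and sleeve below 0.05 N and contact force between the fingers and cover above 1 N and linear speed of cover below 0.01 m/s and angular speed of cover below 0.1 rad/s); the arm keeps its last pose, push and grip.
It fails at once if a bystander (ink pot or tape roll) is moved more than 20 mm (distance of any of pot_blue, pot_red, tape from where it was at the start of the episode above 0.02 m).
It also fails if it takes over 72 s, if anything falls off the work surface, if the arm or the gripper's body presses on something with over 40 N, if the wrist force passes 120 N, or if a joint passes its speed limit or range.

## Working session

There is one attempt and no reset: what is moved stays moved. The work goes in short steps, Python scripts to look and compute and a shell command to move; the robot and the scene stay as the last step left them, time stands still between calls to the robot, and variables do not carry over. Pictures are saved under pics/ and viewed, about 8 in all and at most 12, crops included, and the job is handed in when it is done.

```bash
ls; mkdir -p pics
cat > h.py <<'E'
import numpy as np, cv2, json
from bench import ctrl, viewer
from scipy.spatial.transform import Rotation as Rn
def snap(name, fn):
    c=viewer.get_calibration(name); im=viewer.camera(name)
    cv2.imwrite(fn, cv2.cvtColor(im,cv2.COLOR_RGB2BGR)); return im,{k:np.array(v) for k,v in c.items()}
def ray(c,uv):
    K=c["camera_matrix"]; k1=float(c["k1"])
    d=cv2.undistortPoints(np.array([[uv]],float),K,np.array([k1,0,0,0,0.]))[0,0]
    R=c["R"]; return -R.T@c["t"], R.T@np.array([d[0],d[1],1.])
def onz(c,uv,z):
    o,d=ray(c,uv); return o+d*(z-o[2])/d[2]
def tri(c1,uv1,c2,uv2):
    o1,d1=ray(c1,uv1);o2,d2=ray(c2,uv2)
    s=np.linalg.lstsq(np.stack([d1,-d2],1),o2-o1,rcond=None)[0]
    a,b=o1+s[0]*d1,o2+s[1]*d2; return (a+b)/2,np.linalg.norm(a-b)
def proj(c,X):
    p=c["R"]@np.array(X)+c["t"]; s=p[:2]/p[2]; s=s*(1+float(c["k1"])*(s@s))
    return (c["camera_matrix"]@[s[0],s[1],1])[:2]
def pose():
    o=ctrl.get_obs(); q=o["eef_rot"]; return np.array(o["eef_pos"]),Rn.from_quat([q[1],q[2],q[3],q[0]]).as_matrix(),o
E
python3 - <<'E'
from h import *
for n in("scene","side","wrist"):
    im,c=snap(n,f"pics/{n}0.png"); print(n,c["camera_matrix"].tolist(),c["k1"],(-c["R"].T@c["t"]).round(3),c["R"][2].round(2))
    np.save(f"pics/{n}0.npy",c,allow_pickle=True)
p,R,o=pose();print(o,R.round(3),ctrl.grip_point_offset)
a=cv2.imread("pics/scene0.png");b=cv2.imread("pics/side0.png")
E
```

```text
pics
scene [[402.50483851538445, 0.0, 279.59184194843044], [0.0, 402.50483851538445, 209.4779751866351], [0.0, 0.0, 1.0]] -0.11503414824062483 [-0.192 -0.566  0.83 ] [ 0.65  0.4  -0.64]
side [[409.4010005663594, 0.0, 282.1471000461108], [0.0, 409.4010005663594, 209.27864562077815], [0.0, 0.0, 1.0]] -0.10476491321306346 [0.87  0.634 0.863] [-0.28 -0.65 -0.7 ]
wrist [[356.9151637020509, 0.0, 286.6475368729128], [0.0, 356.9151637020509, 210.5293957332994], [0.0, 0.0, 1.0]] -0.05155020396509544 [0.167 0.554 0.372] [ 0.24 -0.11 -0.97]
{'time_s': 0.15, 'q': array([ 9.56725160e-01,  1.81381158e-01,  1.60775761e+00, -1.87794061e-05,
        1.35380952e+00, -2.06323435e-01]), 'dq': array([-0.00201416, -0.0021144 , -0.00378026, -0.00056753, -0.00044104,
       -0.00053076]), 'joint_efforts': array([ 2.09082515e-03, -4.45266366e+01, -3.51692426e+01, -1.09050927e-04,
        5.86980794e-03, -3.14695444e-05]), 'eef_pos': array([0.22776787, 0.52750968, 0.23059506]), 'eef_rot': array([-2.61901045e-04,  2.02462445e-01,  9.79289793e-01, -6.25247070e-04]), 'wrist_force': array([-0.37552216,  1.40278212,  0.1204567 ]), 'torque': array([ 0.0426716 , -0.01030761,  0.02249265]), 'opening': 0.9941871911254533} [[-0.918  0.397 -0.001]
 [ 0.397  0.918 -0.001]
 [ 0.    -0.001 -1.   ]] 0.0187
```

View pics/scene0.png

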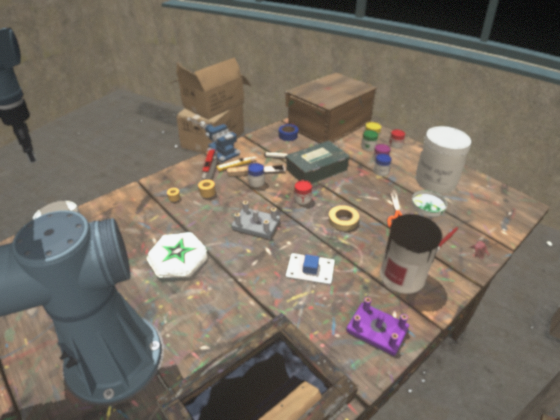

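View pics/side0.png

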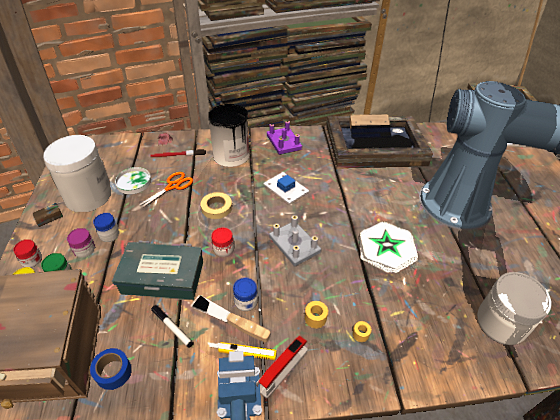

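The scene view shows the small sleeve at (173,194), with a larger look-alike at (207,188). The grey foot is at (257,220) and the cover at (311,267). In the side view they are at (362,331), (317,314), (295,240) and (287,185). The purple foot is a look-alike.

Run:
```python
from h import *
a=cv2.imread("pics/scene0.png");b=cv2.imread("pics/side0.png")
cs=np.load("pics/scene0.npy",allow_pickle=True).item();cd=np.load("pics/side0.npy",allow_pickle=True).item()
for n,u,v in(("sleeve",(173,191),(362,328)),("big",(207,186),(317,309)),("foot",(257,215),(296,230)),("cover",(312,262),(287,182)),("potb",(256,169),(245,284)),("potr",(303,187),(222,234)),("tape",(344,216),(216,204))):
    X,e=tri(cs,u,cd,v);print(n,X.round(3),round(e,4), np.hypot(*X[:2]).round(3))
S=cv2.resize(a[120:300,140:400],None,fx=3,fy=3,interpolation=cv2.INTER_CUBIC);cv2.imwrite("pics/sc.png",S)
S=cv2.resize(b[150:350,180:400],None,fx=3,fy=3,interpolation=cv2.INTER_CUBIC);cv2.imwrite("pics/sd.png",S)
```

```text
sleeve [0.511 0.281 0.029] 0.0025 0.583
big [0.587 0.2   0.034] 0.0007 0.62
foot [ 0.539 -0.034  0.049] 0.0005 0.54
cover [ 0.477 -0.252  0.026] 0.0053 0.539
potb [0.724 0.093 0.062] 0.0054 0.73
potr [ 0.728 -0.086  0.054] 0.0043 0.734
tape [ 0.707 -0.242  0.017] 0.0007 0.747
```

View pics/sd.png

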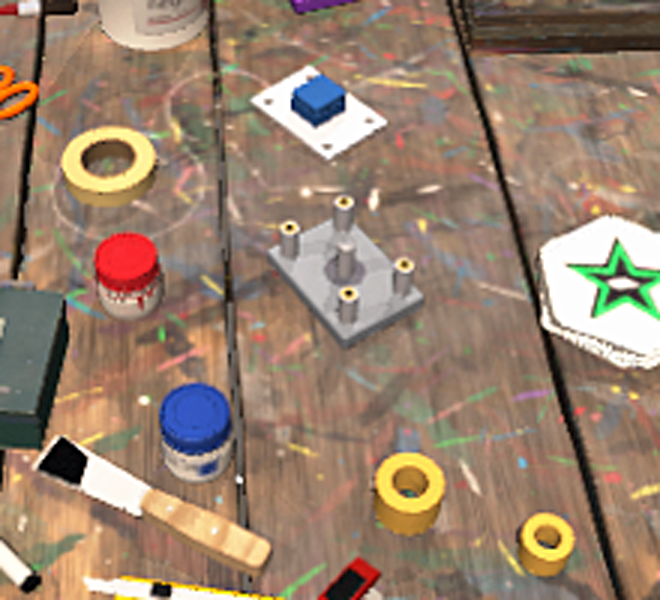

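```bash
python3 - <<'E'
from h import *
cd=np.load("pics/side0.npy",allow_pickle=True).item()
f=lambda x,y:(180+(x+.5)/3-.5,150+(y+.5)/3-.5)
P=[onz(cd,f(*u),.054)[:2] for u in((344,202),(289,228),(348,293),(404,265))]
print(np.round(P,3),np.mean(P,0)); 
for i in range(4): d=P[(i+1)%4]-P[i];print(np.linalg.norm(d),np.degrees(np.arctan2(d[1],d[0])))
C=[onz(cd,f(*u),.006)[:2] for u in((252,99),(312,66),(387,120),(329,157))]
print(np.round(C,3),np.mean(C,0)); 
for i in range(4): d=C[(i+1)%4]-C[i];print(np.linalg.norm(d),np.degrees(np.arctan2(d[1],d[0])))
E
python3 -m handwheel '[{"travel":[-0.24,-0.076,0],"dr":[0,0,0]},{"travel":[-0.24,-0.076,0],"dr":[0,0,0]},{"travel":[-0.24,-0.076,0],"dr":[0,0,0]},{"travel":[-0.24,-0.076,0],"dr":[0,0,0]},{"travel":[-0.24,-0.076,0],"dr":[0,0,0]},{"travel":[-0.24,-0.076,0],"dr":[0,0,0]},{"travel":[-0.24,-0.076,0],"dr":[0,0,0]},{"travel":[-0.24,-0.076,0],"dr":[0,0,0]},{"travel":[-0.24,-0.076,0],"dr":[0,0,0]},{"travel":[-0.24,-0.076,0],"dr":[0,0,0]},{"travel":[0,0,0],"dr":[0,0,0]}]' 1
```

```text
[[ 0.526 -0.077]
 [ 0.585 -0.064]
 [ 0.566  0.025]
 [ 0.508  0.013]] [ 0.54635787 -0.02579564]
0.06043417697398028 11.548138280040781
0.09115932368464144 102.11361597181855
0.05969887061560881 -168.99015737206147
0.09171589111333356 -78.35082334788008
[[ 0.536 -0.294]
 [ 0.456 -0.322]
 [ 0.416 -0.212]
 [ 0.495 -0.182]] [ 0.47580397 -0.25266221]
0.0851916418144279 -160.74840321355964
0.1167078106139772 109.85623715579436
0.08392873161586935 20.78536377621624
0.11897454378527184 -69.53252892456243
time_s: 1.07
eef_pos: [0.5219, 0.2705, 0.2265]
eef_rot: [-0.002, 0.198, 0.98, -0.002]
wrist_force: [0.1, 0.0, 0.8]
opening: 1.0
```

```bash
python3 -m handwheel '[{"travel":[0,0,0],"dr":[0,0,0.23]},{"travel":[0,0,0],"dr":[0,0,0.23]},{"travel":[0,0,0],"dr":[0,0,0.23]},{"travel":[0,0,0],"dr":[0,0,0.23]},{"travel":[0,0,0],"dr":[0,0,0.23]},{"travel":[0,0,0],"dr":[0,0,0.23]},{"travel":[0,0,0],"dr":[0,0,0.23]},{"travel":[0,0,0],"dr":[0,0,0.23]},{"travel":[0,0,0],"dr":[0,0,0]},{"travel":[0,0,0],"dr":[0,0,0]}]' 1
cat >> h.py <<'E'
def brass(c,im,z,guess):
    h=cv2.cvtColor(im,cv2.COLOR_RGB2HSV); m=cv2.inRange(h,(18,110,80),(32,255,255))
    cs,hi=cv2.findContours(m,cv2.RETR_CCOMP,cv2.CHAIN_APPROX_NONE); out=[]
    for k,q in enumerate(cs):
        if cv2.contourArea(q)<80: continue
        e=cv2.fitEllipse(q); out.append((int(hi[0][k][3]>=0),[round(x,1) for x in (*e[0],*e[1])],onz(c,e[0],z).round(4)))
    return out
E
python3 - <<'E'
from h import *
im,c=snap("wrist","pics/w1.png");np.save("pics/w1.npy",c,allow_pickle=True)
p,R,o=pose();print(p.round(4),R.round(3).tolist(),o["q"].round(2))
for x in brass(c,im,.028,0):print(x)
E
```

```text
time_s: 1.9
eef_pos: [0.5202, 0.2681, 0.2218]
eef_rot: [-0.004, 0.643, 0.766, -0.006]
wrist_force: [-0.3, 0.7, 0.3]
opening: 1.003
[0.5202 0.2681 0.2218] [[-0.172, 0.985, -0.014], [0.985, 0.172, -0.005], [-0.002, -0.014, -1.0]] [ 0.27  0.22  1.58 -0.    1.36  0.1 ]
(0, [480.9, 303.9, 17.7, 23.2], array([0.7423, 0.1777, 0.028 ]))
(0, [468.3, 284.8, 17.4, 24.5], array([0.7217, 0.1969, 0.028 ]))
(0, [461.9, 271.3, 9.5, 24.0], array([0.7103, 0.2105, 0.028 ]))
(0, [345.7, 256.8, 52.3, 60.6], array([0.5885, 0.2056, 0.028 ]))
(1, [347.5, 256.9, 17.6, 27.0], array([0.5904, 0.2058, 0.028 ]))
(0, [507.2, 258.8, 21.6, 128.4], array([0.7528, 0.2319, 0.028 ]))
(0, [172.1, 161.9, 8.6, 41.0], array([0.4061, 0.2709, 0.028 ]))
(0, [283.5, 169.3, 41.6, 49.0], array([0.5116, 0.2821, 0.028 ]))
(1, [281.8, 167.3, 17.5, 22.4], array([0.5097, 0.2837, 0.028 ]))
```

View pics/w1.png

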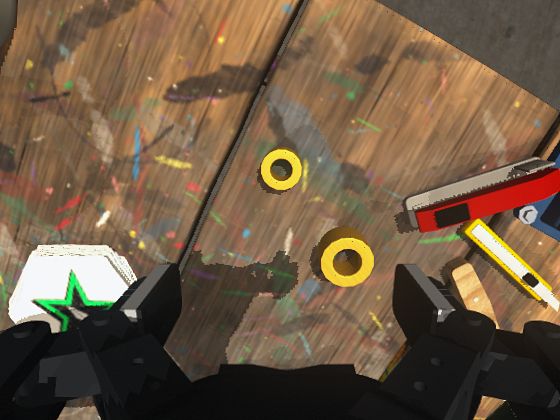

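The wrist view shows the small sleeve's ring at about (281,168), which puts it near (0.510, 0.283). The larger one is at (347,257).

```bash
cat >> h.py <<'E'
def goal(pos,yaw):
    p,R,o=pose(); t=np.radians(yaw); y=np.array([np.cos(t),np.sin(t),0]); z=np.array([0,0,-1.]); 
    G=np.stack([np.cross(y,z),y,z],1); rv=Rn.from_matrix(R.T@G).as_rotvec()
    print("travel",(R.T@(np.array(pos)-p)/.15).round(3),"dr",(np.degrees(rv)/30).round(3),"mm",((np.array(pos)-p)*1e3).round(1),"t",o["time_s"])
E
python3 -c "
from h import *
goal((.5105,.2825,.12),11.6)"
```

```text
travel [ 0.107 -0.037  0.679] dr [-0.027  0.004 -0.056] mm [  -9.7   14.4 -101.8] t 1.95
```

```bash
python3 -m handwheel '[{"travel":[0.05,-0.018,0.2],"dr":[-0.013,0,-0.028]},{"travel":[0.05,-0.018,0.2],"dr":[-0.013,0,-0.028]},{"travel":[0,0,0.2],"dr":[0,0,0]},{"travel":[0,0,0.08],"dr":[0,0,0]},{"travel":[0,0,0],"dr":[0,0,0]},{"travel":[0,0,0],"dr":[0,0,0]}]' 1
python3 - <<'E'
from h import *
im,c=snap("wrist","pics/w2.png");c1=np.load("pics/w1.npy",allow_pickle=True).item()
for x in brass(c,im,.028,0):print(x)
for u in((281.8,167.3),(282,169)): 
  for x in brass(c,im,.028,0):
    X,e=tri(c1,u,c,x[1][:2]); 
    if e<.006: print(u,x[1],X.round(4),round(e,4))
goal((.5105,.2825,.006),11.6)
print(proj(c,(.5105,.2825,.028)))
E
```

```text
time_s: 2.45
eef_pos: [0.5125, 0.2833, 0.1183]
eef_rot: [0.002, 0.624, 0.781, 0.002]
wrist_force: [0.2, 0.6, -0.5]
opening: 1.004
(0, [526.3, 308.8, 10.6, 29.5], array([0.7054, 0.2512, 0.028 ]))
(0, [550.1, 304.2, 5.3, 34.1], array([0.7226, 0.2585, 0.028 ]))
(0, [360.9, 330.6, 72.1, 85.7], array([0.5869, 0.2077, 0.028 ]))
(1, [367.2, 333.6, 17.4, 26.4], array([0.5922, 0.2062, 0.028 ]))
(0, [131.8, 194.3, 11.7, 55.9], array([0.4081, 0.2747, 0.028 ]))
(0, [283.8, 213.3, 59.7, 65.7], array([0.5105, 0.2841, 0.028 ]))
(1, [282.2, 210.7, 19.2, 28.7], array([0.5091, 0.2857, 0.028 ]))
(281.8, 167.3) [283.8, 213.3, 59.7, 65.7] [0.5101 0.2839 0.0278] 0.0009
(281.8, 167.3) [282.2, 210.7, 19.2, 28.7] [0.5098 0.2814 0.0122] 0.0002
(282, 169) [283.8, 213.3, 59.7, 65.7] [0.5107 0.2806 0.016 ] 0.0012
(282, 169) [282.2, 210.7, 19.2, 28.7] [ 0.5104  0.2777 -0.0012] 0.0005
travel [-0.001 -0.019  0.75 ] dr [0.01  0.003 0.039] mm [  -2.1   -0.8 -112.6] t 2.5
[283.24041206 215.5496207 ]
```

View pics/w2.png

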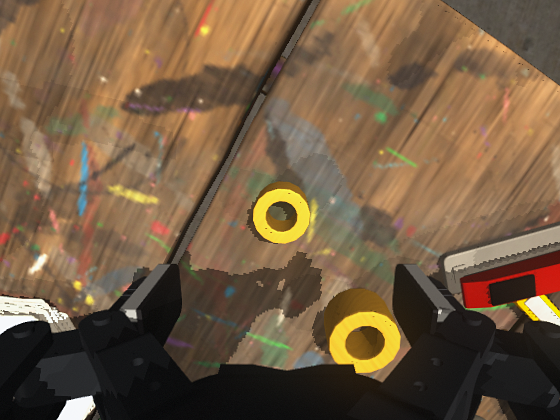

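```bash
python3 -m handwheel '[{"travel":[-0.003,-0.02,0.2],"dr":[0.01,0,0.039]},{"travel":[0,0,0.2],"dr":[0,0,0]},{"travel":[0,0,0.2],"dr":[0,0,0]},{"travel":[0,0,0.1],"dr":[0,0,0]},{"travel":[0,0,0],"dr":[0,0,0]}]' 1
python3 -c "
from h import *
goal((.5097,.2825,.004),11.6)"
```

```text
time_s: 2.92
eef_pos: [0.5196, 0.2849, 0.0209]
eef_rot: [0.006, 0.63, 0.776, 0.008]
wrist_force: [-1.0, -0.2, 0.9]
opening: 1.004
travel [-0.002 -0.07   0.111] dr [ 0.038 -0.001  0.008] mm [ -9.9  -2.4 -16.9] t 2.9167
```

```bash
python3 -m handwheel '[{"travel":[-0.002,-0.07,0],"dr":[0.038,0,0.008]},{"travel":[0,0,0.05],"dr":[0,0,0]},{"travel":[0,0,0.05],"dr":[0,0,0]},{"travel":[0,0,0],"dr":[0,0,0]}]' 1
python3 -c "
from h import *
goal((.5097,.2825,.004),11.6)"
```

```text
time_s: 3.25
eef_pos: [0.5125, 0.2834, 0.0105]
eef_rot: [0.001, 0.632, 0.775, 0.003]
wrist_force: [-0.7, -0.3, -0.2]
opening: 1.0
travel [-0.002 -0.02   0.043] dr [ 0.012 -0.003  0.002] mm [-2.8 -0.9 -6.5] t 3.25
```

```bash
python3 -m handwheel '[{"travel":[-0.002,-0.02,0.03],"dr":[0.012,0,0]},{"travel":[0,0,0.03],"dr":[0,0,0]},{"travel":[0,0,0],"dr":[0,0,0]}]' 1
python3 -c "
from h import *
goal((.5097,.2825,.004),11.6)"
```

```text
time_s: 3.5
eef_pos: [0.5112, 0.2831, 0.003]
eef_rot: [0.0, 0.632, 0.775, 0.002]
wrist_force: [0.9, 0.6, -0.3]
opening: 0.999
travel [-0.002 -0.011 -0.006] dr [ 0.007 -0.003  0.002] mm [-1.5 -0.6  1. ] t 3.5
```

Close the jaws, then lift.

```bash
python3 -m handwheel '[{"travel":[-0.002,-0.008,0],"dr":[0.007,0,0]},{"travel":[0,0,0],"dr":[0,0,0]},{"travel":[0,0,0],"dr":[0,0,0]},{"travel":[0,0,0],"dr":[0,0,0]},{"travel":[0,0,0],"dr":[0,0,0]},{"travel":[0,0,0],"dr":[0,0,0]},{"travel":[0,0,0],"dr":[0,0,0]},{"travel":[0,0,0],"dr":[0,0,0]}]' -1
python3 -m handwheel '[{"travel":[0,0,0],"dr":[0,0,0]},{"travel":[0,0,0],"dr":[0,0,0]},{"travel":[0,0,0],"dr":[0,0,0]}]' -1
python3 -c "
from h import *
goal((.546,-.026,.15),11.6)"
```

```text
time_s: 4.17
eef_pos: [0.5106, 0.2827, 0.0037]
eef_rot: [-0.0, 0.631, 0.775, 0.001]
wrist_force: [0.3, -0.5, -0.5]
opening: 0.444
time_s: 4.42
eef_pos: [0.5106, 0.2827, 0.0036]
eef_rot: [-0.001, 0.631, 0.775, 0.001]
wrist_force: [-0.9, -0.6, 0.1]
opening: 0.443
travel [-2.061 -0.185 -0.98 ] dr [ 0.001 -0.003  0.003] mm [  35.4 -308.7  146.4] t 4.4167
```

```bash
python3 -m handwheel '[{"travel":[0,0,-0.2],"dr":[0,0,0]},{"travel":[0,0,-0.25],"dr":[0,0,0]},{"travel":[0,0,-0.25],"dr":[0,0,0]},{"travel":[0,0,-0.25],"dr":[0,0,0]},{"travel":[-0.2,-0.02,-0.1],"dr":[0,0,0]},{"travel":[-0.2,-0.02,0],"dr":[0,0,0]},{"travel":[-0.2,-0.02,0],"dr":[0,0,0]},{"travel":[-0.2,-0.02,0],"dr":[0,0,0]},{"travel":[-0.2,-0.02,0],"dr":[0,0,0]},{"travel":[-0.2,-0.02,0],"dr":[0,0,0]},{"travel":[-0.2,-0.02,0],"dr":[0,0,0]},{"travel":[0,0,0],"dr":[0,0,0]},{"travel":[0,0,0],"dr":[0,0,0]}]'
python3 -c "
from h import *
goal((.546,-.026,.15),11.6)
im,c=snap('wrist','pics/w3.png');np.save('pics/w3.npy',c,allow_pickle=True)
print(proj(c,(.546,-.026,.06)))"
```

```text
time_s: 5.5
eef_pos: [0.532, 0.064, 0.168]
eef_rot: [0.0, 0.63, 0.777, -0.0]
wrist_force: [0.3, -0.9, 0.2]
opening: 0.444
travel [-0.606 -0.032  0.121] dr [-0.001  0.002  0.011] mm [ 14. -90. -18.] t 5.5
[281.00529124 319.02185135]
```

View pics/w3.png

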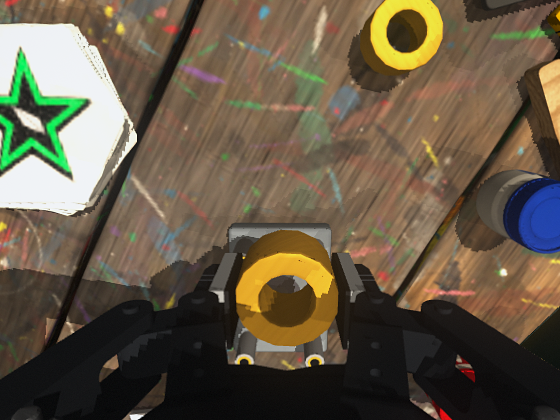

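The sleeve is held at about (288,295) and hides the shaft. I'll move past the foot so the wrist camera sees all of it.

```bash
python3 -m handwheel '[{"travel":[-0.23,-0.005,0],"dr":[0,0,0]},{"travel":[-0.23,-0.005,0],"dr":[0,0,0]},{"travel":[-0.23,-0.005,0],"dr":[0,0,0]},{"travel":[-0.23,-0.005,0],"dr":[0,0,0]},{"travel":[-0.23,-0.005,0],"dr":[0,0,0]},{"travel":[0,0,0],"dr":[0,0,0.011]},{"travel":[0,0,0],"dr":[0,0,0]}]'
python3 -c "
from h import *
goal((.546,-.026,.15),11.6)
im,c=snap('wrist','pics/w4.png');np.save('pics/w4.npy',c,allow_pickle=True)
print(proj(c,(.546,-.026,.06)))
cv2.imwrite('pics/w4v.png',cv2.resize(cv2.cvtColor(im,cv2.COLOR_RGB2BGR)[0:380,120:450],None,fx=1.5,fy=1.5,interpolation=cv2.INTER_CUBIC))"
```

```text
time_s: 6.13
eef_pos: [0.5661, -0.102, 0.1669]
eef_rot: [-0.001, 0.627, 0.779, 0.0]
wrist_force: [-0.7, 0.6, -0.9]
opening: 0.44
travel [ 0.523 -0.022  0.113] dr [-0.001 -0.003  0.027] mm [-20.1  76.  -16.9] t 6.1333
[282.10365552  95.655386  ]
```

View pics/w4v.png

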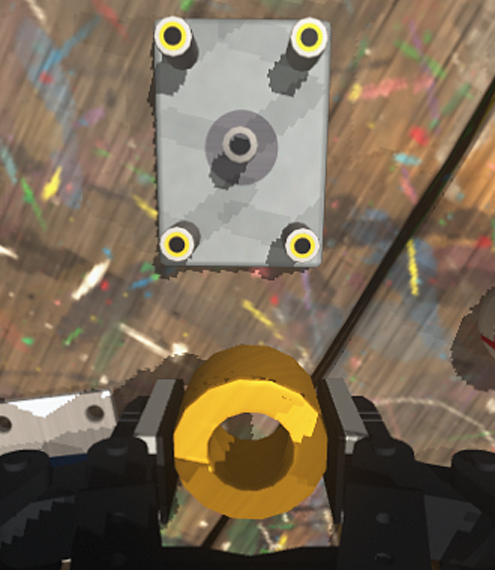

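```bash
cat > foot.py <<'E'
from h import *
import sys
def pillars(im,c):
    h=cv2.cvtColor(im,cv2.COLOR_RGB2HSV); m=cv2.inRange(h,(20,100,120),(35,255,255)); out=[]
    for q in cv2.findContours(m,cv2.RETR_EXTERNAL,cv2.CHAIN_APPROX_NONE)[0]:
        (x,y),(a,b),_=cv2.fitEllipse(q) if len(q)>12 else ((0,0),(0,1),0)
        if 10<b<40 and a/b>.7: out.append((x,y))
    return out
E
python3 - <<'E'
from foot import *
ims={k:cv2.cvtColor(cv2.imread(f"pics/{k}.png"),cv2.COLOR_BGR2RGB) for k in("w3","w4")}
C={k:np.load(f"pics/{k}.npy",allow_pickle=True).item() for k in ims}
T={}
for k in ims: T[k]=pillars(ims[k],C[k]); print(k,[(np.round(u,1),onz(C[k],u,.054)[:2].round(4)) for u in T[k]])
s=(120+239.5/1.5,144.5/1.5);print("shaft",s,onz(C["w4"],s,.06))
for a in T["w3"]:
  for b in T["w4"]:
    X,e=tri(C["w3"],a,C["w4"],b)
    if e<.004: print(X.round(4),round(e,4))
p,R,o=pose();c=C["w4"]
im=ims["w4"]
# sleeve top outer/bore
for u in ((120+174/1.5,450/1.5),(120+327/1.5,450/1.5),(120+251/1.5,379/1.5),(120+251/1.5,519/1.5),(120+207/1.5,450/1.5),(120+293/1.5,450/1.5),(120+251/1.5,410/1.5),(120+251/1.5,490/1.5)):
    X=onz(c,u,p[2]+.0243); print("tool xyz",((R.T@(X-p))*1e3).round(1))
E
```

```text
w3 [(array([314.4, 362.1]), array([ 0.5828, -0.0648])), (array([243.6, 361.5]), array([ 0.5239, -0.0768])), (array([119.9,  28.7]), array([0.3973, 0.1609]))]
w4 [(array([416.6, 393.8]), array([ 0.7137, -0.243 ])), (array([321.1, 163.4]), array([ 0.583 , -0.0652])), (array([237.5, 162.5]), array([ 0.5243, -0.0773])), (array([325.7,  24.5]), array([0.5643, 0.0247])), (array([234.6,  23.6]), array([0.5057, 0.0124]))]
shaft (279.66666666666663, 96.33333333333333) [ 0.54450097 -0.02677443  0.06      ]
[ 0.583  -0.0653  0.0534] 0.0001
[0.5601 0.0029 0.1435] 0.0003
[ 0.5241 -0.0775  0.053 ] 0.0003
[ 0.5219 -0.0051  0.1433] 0.0001
tool xyz [  0.3 -18.9 -24.3]
tool xyz [  0.2  18.6 -24.3]
tool xyz [ 18.9  -0.  -24.3]
tool xyz [-19.5  -0.1 -24.3]
tool xyz [  0.3 -10.8 -24.3]
tool xyz [  0.3  10.2 -24.3]
tool xyz [ 11.   -0.  -24.3]
tool xyz [-11.   -0.1 -24.3]
```

```bash
python3 -m handwheel '[{"travel":[0.2,-0.01,0],"dr":[0,0,0.02]},{"travel":[0.2,-0.01,0.08],"dr":[0,0,0]},{"travel":[0.1,0,0.18],"dr":[0,0,0]},{"travel":[0,0,0.18],"dr":[0,0,0]},{"travel":[0,0,0],"dr":[0,0,0]},{"travel":[0,0,0],"dr":[0,0,0]}]'
python3 -c "
from h import *
goal((.5444,-.0266,.07),11.6)"
```

```text
time_s: 6.68
eef_pos: [0.5469, -0.0167, 0.1009]
eef_rot: [0.0, 0.627, 0.779, 0.001]
wrist_force: [0.4, -0.0, -0.5]
opening: 0.441
travel [-0.061 -0.031  0.206] dr [ 0.005 -0.002  0.027] mm [ -2.5  -9.9 -30.9] t 6.6833
```

```bash
python3 -m handwheel '[{"travel":[-0.06,-0.03,0],"dr":[0.005,0,0.027]},{"travel":[0,0,0.09],"dr":[0,0,0]},{"travel":[0,0,0.09],"dr":[0,0,0]},{"travel":[0,0,0],"dr":[0,0,0]},{"travel":[0,0,0],"dr":[0,0,0]}]'
python3 -c "
from h import *
goal((.5444,-.0266,.068),11.6)"
```

```text
time_s: 7.1
eef_pos: [0.5481, -0.0283, 0.0805]
eef_rot: [0.004, 0.632, 0.775, 0.002]
wrist_force: [-0.0, -0.8, 0.3]
opening: 0.441
travel [ 0.016 -0.023  0.083] dr [ 0.013  0.007 -0.   ] mm [ -3.7   1.7 -12.5] t 7.1
```

```bash
python3 -m handwheel '[{"travel":[0.02,-0.03,0],"dr":[0.013,0.007,0]},{"travel":[0,0,0.04],"dr":[0,0,0]},{"travel":[0,0,0],"dr":[0,0,0]},{"travel":[0,0,0],"dr":[0,0,0]}]'
python3 -c "
from h import *
goal((.5444,-.0266,.068),11.6)"
```

```text
time_s: 7.43
eef_pos: [0.5453, -0.0281, 0.0786]
eef_rot: [0.003, 0.633, 0.774, 0.001]
wrist_force: [0.4, 0.5, -0.8]
opening: 0.441
travel [ 0.011 -0.005  0.071] dr [ 0.01   0.005 -0.004] mm [ -0.9   1.5 -10.6] t 7.4333
```

```bash
python3 -m handwheel '[{"travel":[0.016,-0.008,0.03],"dr":[0.01,0.005,-0.004]},{"travel":[0,0,0.04],"dr":[0,0,0]},{"travel":[0,0,0],"dr":[0,0,0]},{"travel":[0,0,0],"dr":[0,0,0]}]'
python3 -c "
from h import *
goal((.5444,-.0266,.0237),11.6)"
```

```text
time_s: 7.77
eef_pos: [0.544, -0.0259, 0.0678]
eef_rot: [0.0, 0.632, 0.775, -0.0]
wrist_force: [-0.2, 0.5, -1.0]
opening: 0.439
travel [-0.005  0.002  0.294] dr [0.001 0.001 0.001] mm [  0.4  -0.7 -44.1] t 7.7667
```

Within 1 mm and level. Lowering over the shaft.

```bash
python3 -m handwheel '[{"travel":[-0.005,0.002,0.04],"dr":[0,0,0]},{"travel":[0,0,0.06],"dr":[0,0,0]},{"travel":[0,0,0.06],"dr":[0,0,0]},{"travel":[0,0,0],"dr":[0,0,0]},{"travel":[0,0,0],"dr":[0,0,0]}]'
python3 -c "
from h import *
goal((.5444,-.0266,.0237),11.6)"
```

```text
time_s: 8.18
eef_pos: [0.5439, -0.0264, 0.0402]
eef_rot: [-0.0, 0.632, 0.775, -0.0]
wrist_force: [-0.5, 0.9, -1.1]
opening: 0.442
travel [-0.002  0.003  0.11 ] dr [-0.002 -0.     0.001] mm [  0.5  -0.2 -16.5] t 8.1833
```

```bash
python3 -m handwheel '[{"travel":[0,0.003,0.04],"dr":[0,0,0]},{"travel":[0,0,0.04],"dr":[0,0,0]},{"travel":[0,0,0.02],"dr":[0,0,0]},{"travel":[0,0,0],"dr":[0,0,0]},{"travel":[0,0,0],"dr":[0,0,0]}]'
python3 -c "
from h import *
goal((.5444,-.0266,.0237),11.6)"
```

```text
time_s: 8.6
eef_pos: [0.5445, -0.0264, 0.0236]
eef_rot: [-0.001, 0.632, 0.775, -0.0]
wrist_force: [-1.2, -0.5, 4.4]
opening: 0.446
travel [-0.001 -0.001 -0.001] dr [-0.002 -0.001  0.001] mm [-0.1 -0.2  0.1] t 8.6
```

Seated, with 4.4 N of upward contact. I'll release, rise straight up and check.

```bash
python3 -m handwheel '[{"travel":[0,0,0],"dr":[0,0,0]},{"travel":[0,0,0],"dr":[0,0,0]},{"travel":[0,0,0],"dr":[0,0,0]},{"travel":[0,0,0],"dr":[0,0,0]},{"travel":[0,0,0],"dr":[0,0,0]},{"travel":[0,0,-0.1],"dr":[0,0,0]},{"travel":[0,0,-0.2],"dr":[0,0,0]},{"travel":[0,0,-0.25],"dr":[0,0,0]},{"travel":[0,0,-0.25],"dr":[0,0,0]},{"travel":[0,0,-0.25],"dr":[0,0,0]},{"travel":[-0.2,0,-0.05],"dr":[0,0,0]},{"travel":[-0.2,0,0],"dr":[0,0,0]},{"travel":[0,0,0],"dr":[0,0,0]},{"travel":[0,0,0],"dr":[0,0,0]}]' 1
python3 -c "
from h import *
im,c=snap('wrist','pics/w5.png');np.save('pics/w5.npy',c,allow_pickle=True)
for x in brass(c,im,.048,0):print(x)
print(proj(c,(.5444,-.0266,.048)),proj(c,(.5444,-.0266,.06)))
goal((.476,-.2525,.18),20.2)"
```

```text
time_s: 9.77
eef_pos: [0.5569, -0.0863, 0.1984]
eef_rot: [0.001, 0.631, 0.776, -0.0]
wrist_force: [-0.2, -0.6, -0.7]
opening: 0.999
(0, [374.9, 343.3, 45.0, 67.1], array([ 0.6686, -0.2108,  0.048 ]))
(0, [83.4, 306.5, 6.1, 37.4], array([ 0.3917, -0.2293,  0.048 ]))
(0, [389.6, 188.0, 4.1, 32.9], array([ 0.6397, -0.0625,  0.048 ]))
(0, [323.6, 178.6, 13.3, 13.7], array([ 0.5837, -0.0661,  0.048 ]))
(0, [250.0, 178.6, 13.3, 13.9], array([ 0.5239, -0.0786,  0.048 ]))
(0, [172.4, 142.7, 6.9, 19.1], array([ 0.4568, -0.0622,  0.048 ]))
(0, [286.7, 121.6, 48.0, 49.4], array([ 0.5444, -0.0273,  0.048 ]))
(1, [286.8, 121.6, 27.1, 27.3], array([ 0.5444, -0.0273,  0.048 ]))
(0, [326.8, 58.2, 14.4, 15.3], array([0.5648, 0.0256, 0.048 ]))
(1, [326.7, 58.1, 10.5, 11.2], array([0.5647, 0.0257, 0.048 ]))
(0, [246.9, 58.3, 14.4, 15.7], array([0.5048, 0.0131, 0.048 ]))
(1, [247.1, 58.2, 10.2, 10.9], array([0.5049, 0.0132, 0.048 ]))
[286.92149405 120.73062744] [286.92720783 121.03009451]
travel [-0.974 -0.754  0.124] dr [-0.     0.004 -0.28 ] mm [ -80.9 -166.2  -18.3] t 9.8167
```

View pics/w5.png

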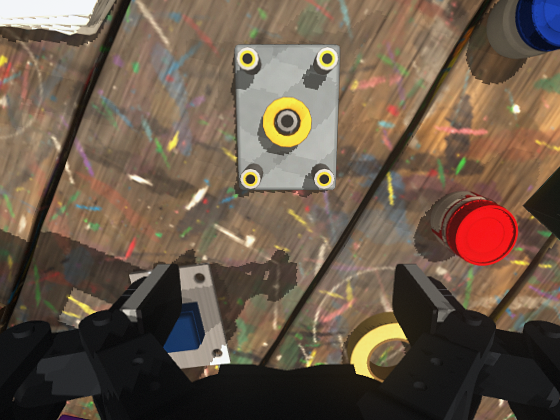

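The sleeve ring at (287,122) sits concentric with the shaft. The cover is partly visible at (190,320). Moving above it.

```bash
python3 -m handwheel '[{"travel":[-0.2,-0.15,0],"dr":[0,0,-0.14]},{"travel":[-0.2,-0.15,0],"dr":[0,0,-0.14]},{"travel":[-0.2,-0.15,0.03],"dr":[0,0,0]},{"travel":[-0.2,-0.15,0.03],"dr":[0,0,0]},{"travel":[-0.2,-0.15,0.03],"dr":[0,0,0]},{"travel":[0,0,0],"dr":[0,0,0]},{"travel":[0,0,0],"dr":[0,0,0]}]' 1
python3 - <<'E'
from h import *
im,c=snap('wrist','pics/w6.png');np.save('pics/w6.npy',c,allow_pickle=True)
goal((.476,-.2525,.18),20.2)
h=cv2.cvtColor(im,cv2.COLOR_RGB2HSV); m=cv2.inRange(h,(100,120,50),(125,255,255))
for q in cv2.findContours(m,cv2.RETR_EXTERNAL,cv2.CHAIN_APPROX_NONE)[0]:
    if cv2.contourArea(q)>300: r=cv2.minAreaRect(q);print(r,onz(c,r[0],.034))
E
```

```text
time_s: 10.4
eef_pos: [0.4924, -0.2611, 0.1795]
eef_rot: [-0.003, 0.565, 0.825, 0.001]
wrist_force: [0.2, 0.9, -0.1]
opening: 1.002
travel [ 0.092 -0.081 -0.003] dr [-0.007 -0.011  0.033] mm [-16.4   8.4   0.6] t 10.45
((271.7362060546875, 179.6611785888672), (52.32197570800781, 48.40616226196289), 1.1934894323349) [ 0.47480768 -0.25134468  0.034     ]
```

View pics/w6.png

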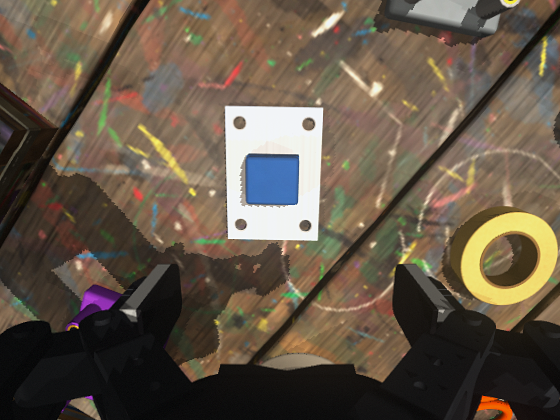

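Cover holes are at (239,123), (309,124), (241,225) and (305,225), with the hub top at (272,180).

```bash
cat > cov.py <<'E'
from h import *
def holes(im,c,z):
    g=cv2.cvtColor(im,cv2.COLOR_RGB2HSV); w=cv2.inRange(g,(0,0,170),(180,60,255))
    m=cv2.inRange(g,(0,0,0),(180,255,150)); out=[]
    cs,hi=cv2.findContours(w,cv2.RETR_CCOMP,cv2.CHAIN_APPROX_NONE)
    for k,q in enumerate(cs):
        a=cv2.contourArea(q)
        if hi[0][k][3]>=0 and 60<a<900 and len(q)>8:
            e=cv2.fitEllipse(q)
            if min(e[1])/max(e[1])>.75: out.append(e[0])
    return out,[onz(c,u,z)[:2] for u in out]
def yawmean(P):
    P=np.array(P); m=P.mean(0); s=P-m
    return m
E
python3 - <<'E'
from cov import *
c=np.load('pics/w6.npy',allow_pickle=True).item();im=cv2.cvtColor(cv2.imread("pics/w6.png"),cv2.COLOR_BGR2RGB)
u,P=holes(im,c,.006);print(np.round(u,1),np.round(P,4))
P=np.array([onz(c,q,.006)[:2] for q in((239,123),(309,124),(305,225),(241,225))])
print(P.mean(0).round(4))
for i in range(4): d=P[(i+1)%4]-P[i];print(np.linalg.norm(d).round(4),np.degrees(np.arctan2(d[1],d[0])).round(2))
goal((*P.mean(0),.09),20.2)
E
```

```text
[[304.9 225.2]
 [240.4 224. ]
 [308.3 123.6]
 [239.2 122.4]] [[ 0.5189 -0.2852]
 [ 0.4628 -0.3056]
 [ 0.4876 -0.1991]
 [ 0.4316 -0.2196]]
[ 0.4756 -0.2527]
0.0604 20.25
0.0911 -70.35
0.0593 -158.83
0.092 110.38
travel [ 0.088 -0.082  0.597] dr [-0.007 -0.011  0.033] mm [-16.8   8.3 -89.4] t 10.45
```

```bash
python3 -m handwheel '[{"travel":[0.05,-0.045,0],"dr":[-0.007,-0.011,0.03]},{"travel":[0.05,-0.045,0.15],"dr":[0,0,0]},{"travel":[0,0,0.2],"dr":[0,0,0]},{"travel":[0,0,0.1],"dr":[0,0,0]},{"travel":[0,0,0],"dr":[0,0,0]},{"travel":[0,0,0],"dr":[0,0,0]}]' 1
python3 - <<'E'
from cov import *
im,c=snap('wrist','pics/w7.png');c6=np.load('pics/w6.npy',allow_pickle=True).item()
i6=cv2.cvtColor(cv2.imread("pics/w6.png"),cv2.COLOR_BGR2RGB)
def hub(im):
    m=cv2.inRange(cv2.cvtColor(im,cv2.COLOR_RGB2HSV),(100,120,50),(125,255,255))
    q=max(cv2.findContours(m,cv2.RETR_EXTERNAL,cv2.CHAIN_APPROX_NONE)[0],key=cv2.contourArea);return cv2.minAreaRect(q)
r=hub(im);print(r,onz(c,r[0],.034).round(4),tri(c6,hub(i6)[0],c,r[0]))
u,P=holes(im,c,.006);u6,_=holes(i6,c6,.006);print(np.round(u,1),np.round(P,4))
for a in u6:
  for b in u:
    X,e=tri(c6,a,c,b)
    if e<.002 and abs(X[2])<.03:print(X.round(4))
goal((.4752,-.2524,.012),20.2)
E
```

```text
time_s: 10.95
eef_pos: [0.4766, -0.2421, 0.1101]
eef_rot: [-0.0, 0.568, 0.823, 0.001]
wrist_force: [0.2, -0.5, -0.6]
opening: 1.001
((280.0, 231.0), (65.99998474121094, 59.99999237060547), 0.0) [ 0.4747 -0.2495  0.034 ] (array([ 0.47536789, -0.25300617,  0.02348583]), np.float64(0.000823918438079098))
[[324.  158.7]
 [237.4 157.7]] [[ 0.4875 -0.1986]
 [ 0.4315 -0.2191]]
[ 0.4879 -0.199   0.0024]
[ 0.431  -0.2199  0.0009]
travel [-0.063 -0.034  0.654] dr [ 0.003 -0.003  0.019] mm [ -1.4 -10.4 -98.2] t 11.0
```

```bash
python3 -m handwheel '[{"travel":[-0.07,-0.04,0],"dr":[0,0,0.02]},{"travel":[0,0,0.16],"dr":[0,0,0]},{"travel":[0,0,0.16],"dr":[0,0,0]},{"travel":[0,0,0.1],"dr":[0,0,0]},{"travel":[0,0,0],"dr":[0,0,0]},{"travel":[0,0,0],"dr":[0,0,0]}]' 1
python3 -c "
from h import *
goal((.4752,-.2524,.008),20.2)"
```

```text
time_s: 11.5
eef_pos: [0.4817, -0.2606, 0.0544]
eef_rot: [0.008, 0.572, 0.82, -0.0]
wrist_force: [0.5, 0.2, -0.3]
opening: 0.995
travel [ 0.07  -0.025  0.308] dr [0.018 0.026 0.001] mm [ -6.5   8.2 -46.4] t 11.5
```

```bash
python3 -m handwheel '[{"travel":[0.06,-0.03,0],"dr":[0.018,0.026,0]},{"travel":[0,0,0.08],"dr":[0,0,0]},{"travel":[0,0,0.08],"dr":[0,0,0]},{"travel":[0,0,0],"dr":[0,0,0]},{"travel":[0,0,0],"dr":[0,0,0]}]' 1
python3 -c "
from h import *
goal((.4752,-.2524,.008),20.2)"
```

```text
time_s: 11.92
eef_pos: [0.4766, -0.2563, 0.0333]
eef_rot: [0.003, 0.572, 0.82, -0.001]
wrist_force: [0.1, 0.4, 0.8]
opening: 1.001
travel [ 0.028 -0.     0.169] dr [ 0.006  0.012 -0.   ] mm [ -1.4   3.9 -25.3] t 11.9167
```

```bash
python3 -m handwheel '[{"travel":[0.03,0,0],"dr":[0.006,0.012,0]},{"travel":[0,0,0.07],"dr":[0,0,0]},{"travel":[0,0,0.07],"dr":[0,0,0]},{"travel":[0,0,0],"dr":[0,0,0]},{"travel":[0,0,0],"dr":[0,0,0]}]' 1
python3 -c "
from h import *
goal((.4752,-.2524,.008),20.2)"
```

```text
time_s: 12.33
eef_pos: [0.4751, -0.2515, 0.0103]
eef_rot: [-0.0, 0.572, 0.82, -0.0]
wrist_force: [-0.2, -0.1, 1.1]
opening: 1.0
travel [-0.006 -0.001  0.016] dr [-0.001 -0.001  0.001] mm [ 0.1 -0.9 -2.3] t 12.3333
```

Aligned and level. Close and lift a little.

```bash
python3 -m handwheel '[{"travel":[0,0,0.01],"dr":[0,0,0]},{"travel":[0,0,0],"dr":[0,0,0]},{"travel":[0,0,0],"dr":[0,0,0]},{"travel":[0,0,0],"dr":[0,0,0]},{"travel":[0,0,0],"dr":[0,0,0]},{"travel":[0,0,0],"dr":[0,0,0]},{"travel":[0,0,0],"dr":[0,0,0]},{"travel":[0,0,0],"dr":[0,0,0]},{"travel":[0,0,0],"dr":[0,0,0]},{"travel":[0,0,0],"dr":[0,0,0]}]' -1
python3 -c "
from h import *
p,R,o=pose();print(p,o['opening']);goal((.5444,-.0267,.16),11.6)"
```

```text
time_s: 13.17
eef_pos: [0.4748, -0.2512, 0.0084]
eef_rot: [-0.001, 0.572, 0.82, 0.0]
wrist_force: [0.4, 0.0, -0.7]
opening: 0.504
[ 0.47477916 -0.25124609  0.00840641] 0.503590108614111
travel [ 1.246  0.952 -1.01 ] dr [-0.002 -0.002  0.287] mm [ 69.6 224.5 151.6] t 13.1667
```

```bash
python3 -m handwheel '[{"travel":[0,0,-0.15],"dr":[0,0,0]},{"travel":[0,0,-0.2],"dr":[0,0,0]},{"travel":[0,0,-0.25],"dr":[0,0,0]},{"travel":[0,0,-0.25],"dr":[0,0,0]},{"travel":[0,0,-0.15],"dr":[0,0,0.1]},{"travel":[0.1,0.1,0],"dr":[0,0,0.1]},{"travel":[0.2,0.14,0],"dr":[0,0,0.08]},{"travel":[0.2,0.14,0],"dr":[0,0,0]},{"travel":[0.2,0.14,0],"dr":[0,0,0]},{"travel":[0.2,0.14,0],"dr":[0,0,0]},{"travel":[0.15,0.1,0],"dr":[0,0,0]},{"travel":[0,0,0],"dr":[0,0,0]},{"travel":[0,0,0],"dr":[0,0,0]},{"travel":[0,0,0],"dr":[0,0,0]}]'
python3 - <<'E'
from h import *
goal((.5444,-.0267,.16),11.6)
im,c=snap('wrist','pics/w8.png');np.save('pics/w8.npy',c,allow_pickle=True)
E
```

```text
time_s: 14.33
eef_pos: [0.5535, -0.0653, 0.1654]
eef_rot: [-0.002, 0.635, 0.772, 0.0]
wrist_force: [-0.2, 0.4, -1.7]
opening: 0.504
travel [ 0.264 -0.01   0.037] dr [-0.003 -0.006 -0.015] mm [-9.1 38.6 -5.4] t 14.3333
```

View pics/w8.png

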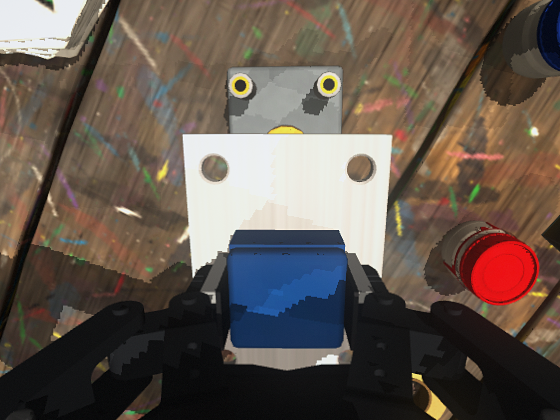

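```bash
cat >> cov.py <<'E'
def inhand(im,c,p,R,zt=.0024):
    g=cv2.cvtColor(im,cv2.COLOR_RGB2HSV); w=cv2.inRange(g,(0,0,175),(180,70,255))
    w=cv2.morphologyEx(w,cv2.MORPH_CLOSE,np.ones((3,3),np.uint8))
    cs,hi=cv2.findContours(w,cv2.RETR_CCOMP,cv2.CHAIN_APPROX_NONE); H=[]
    for k,q in enumerate(cs):
        if hi[0][k][3]>=0 and 250<cv2.contourArea(q)<1200: H.append(cv2.fitEllipse(q)[0])
    out=[]
    for u in H:
        o,d=ray(c,u); o=R.T@(o-p); d=R.T@d; out.append((np.round(u,1).tolist(),(1e3*(o+d*(zt-o[2])/d[2])).round(2)))
    return out
E
python3 - <<'E'
from cov import *
c=np.load('pics/w8.npy',allow_pickle=True).item();im=cv2.cvtColor(cv2.imread("pics/w8.png"),cv2.COLOR_BGR2RGB)
p,R,o=pose()
for x in inhand(im,c,p,R):print(x)
for u in((183,134),(391,134.5),(215,168.5),(361,168.5),(229.5,356),(336,357)):
    o,d=ray(c,u); o=R.T@(o-p); d=R.T@d; print(u,(1e3*(o+d*(.0024-o[2])/d[2])).round(2))
E
```

```text
([214.2, 168.2], array([ 45.41, -29.48,   2.4 ]))
([360.7, 167.8], array([45.56, 30.2 ,  2.4 ]))
([240.0, 85.2], array([ 77.59, -17.93,   2.4 ]))
([328.5, 84.0], array([78.  , 16.15,  2.4 ]))
(183, 134) [ 59.15 -41.29   2.4 ]
(391, 134.5) [58.97 41.65  2.4 ]
(215, 168.5) [ 45.28 -29.14   2.4 ]
(361, 168.5) [45.29 30.32  2.4 ]
(229.5, 356) [-44.26 -27.18   2.4 ]
(336, 357) [-44.77  23.58   2.4 ]
```

```bash
python3 -m handwheel '[{"travel":[0.14,0,0.05],"dr":[0,0,-0.015]},{"travel":[0.14,-0.01,0.12],"dr":[0,0,0]},{"travel":[0,0,0.14],"dr":[0,0,0]},{"travel":[0,0,0.14],"dr":[0,0,0]},{"travel":[0,0,0],"dr":[0,0,0]},{"travel":[0,0,0],"dr":[0,0,0]}]'
python3 -c "
from h import *
goal((.5440,-.0261,.0735),11.6)"
```

```text
time_s: 14.88
eef_pos: [0.5431, -0.0317, 0.0974]
eef_rot: [0.0, 0.636, 0.771, 0.0]
wrist_force: [0.3, -0.1, -1.4]
opening: 0.498
travel [0.036 0.013 0.16 ] dr [ 0.001  0.001 -0.021] mm [  0.9   5.6 -23.9] t 14.8833
```

```bash
python3 -m handwheel '[{"travel":[0.04,0.014,0],"dr":[0,0,-0.021]},{"travel":[0,0,0.06],"dr":[0,0,0]},{"travel":[0,0,0.05],"dr":[0,0,0]},{"travel":[0,0,0],"dr":[0,0,0]},{"travel":[0,0,0],"dr":[0,0,0]}]'
python3 -c "
from h import *
goal((.5440,-.0261,.0735),11.6)"
```

```text
time_s: 15.3
eef_pos: [0.5465, -0.0283, 0.0834]
eef_rot: [0.003, 0.633, 0.774, 0.001]
wrist_force: [0.3, 0.5, -1.9]
opening: 0.501
travel [ 0.018 -0.013  0.066] dr [ 0.01   0.006 -0.006] mm [-2.5  2.2 -9.9] t 15.3
```

```bash
python3 -m handwheel '[{"travel":[0.02,-0.015,0.02],"dr":[0.01,0.006,-0.006]},{"travel":[0,0,0.04],"dr":[0,0,0]},{"travel":[0,0,0],"dr":[0,0,0]},{"travel":[0,0,0],"dr":[0,0,0]},{"travel":[0,0,0],"dr":[0,0,0]}]'
python3 -c "
from h import *
goal((.5440,-.0261,.0735),11.6)"
```

```text
time_s: 15.72
eef_pos: [0.5439, -0.0256, 0.0742]
eef_rot: [0.0, 0.632, 0.775, 0.0]
wrist_force: [-0.4, -0.5, -1.8]
opening: 0.504
travel [-0.003 -0.     0.005] dr [0.001 0.    0.001] mm [ 0.1 -0.5 -0.7] t 15.7167
```

In place. Checking with the side and wrist cameras.

Run:
```python
from cov import *
im,c=snap('wrist','pics/w9.png');s,cs=snap('side','pics/s9.png');np.save('pics/s9.npy',cs,allow_pickle=True)
p,R,o=pose()
for x in inhand(im,c,p,R):print(x, [onz(c,x[0],z)[:2].round(4) for z in(.0718,)])
for X in ((.5833,-.0653),(.5241,-.0774),(.5643,.0247),(.5057,.0124)): print(proj(c,(*X,.054)).round(1),proj(cs,(*X,.054)).round(1))
B=lambda i:cv2.cvtColor(i,cv2.COLOR_RGB2BGR)
A=cv2.resize(B(im)[100:300,150:420],None,fx=1.45,fy=1.45,interpolation=cv2.INTER_CUBIC)
D=cv2.resize(B(s)[160:290,230:370],(392,364),interpolation=cv2.INTER_CUBIC)
h=max(A.shape[0],D.shape[0]);pad=lambda q:cv2.copyMakeBorder(q,0,h-q.shape[0],0,0,0)
cv2.imwrite('pics/f9.png',np.hstack([pad(A),pad(D)]))
```

```text
([360.9, 167.7], array([45.28, 29.76,  2.4 ])) [array([0.5642, 0.0247])]
([214.3, 167.1], array([ 45.55, -29.76,   2.4 ])) [array([0.5058, 0.0129])]
[345.3 337.4] [276.6 225.3]
[230.2 337.4] [294.9 216.6]
[353.2 162. ] [296.4 247.1]
[221.6 162.5] [314.9 237.6]
```

View pics/f9.png

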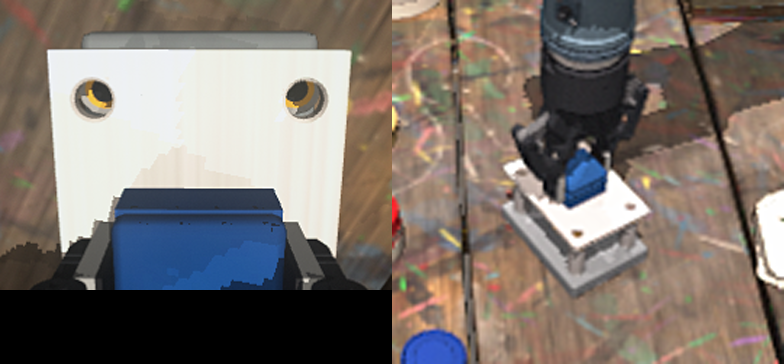

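Run:
```python
from h import *
c=np.load('pics/s9.npy',allow_pickle=True).item()
for X in ((.5833,-.0653),(.5643,.0247),(.5057,.0124)): print([proj(c,(*X,z)).round(1) for z in(.0688,.0718,.0748)])
print(ctrl.get_obs()["eef_pos"],ctrl.get_obs()["opening"])
```

```text
[array([276.7, 221.5]), array([276.7, 220.7]), array([276.7, 219.9])]
[array([296.6, 243.4]), array([296.7, 242.6]), array([296.7, 241.9])]
[array([315.3, 233.8]), array([315.4, 233.1]), array([315.5, 232.3])]
[ 0.54414615 -0.02567568  0.07439607] 0.5038747452093882
```

```bash
python3 -c "
from h import *
print(ctrl.hand_in()); o=ctrl.get_obs(); print(o['time_s'],o['eef_pos'],o['opening'])"
```

```text
the job is handed in; nothing more can be done
None
the job is handed in; nothing more can be done
```

The sleeve is down on the foot and released, and the arm is holding the cover plate over the pillars. I handed the job in at about 16 s on the robot's clock.

- **Sleeve:** On lowering I felt about 4 N of upward contact at the height expected for fully down. After release, the wrist camera showed it centred on the shaft within about 1 mm. I did not measure its height again after letting go.
- **Cover position:** From the wrist camera, the two visible holes lie within about 0.5 mm of the pillar centres measured earlier. The other two holes were hidden by the gripper in that view. The long sides match the foot to within about half a degree, well inside the 0.04 rad limit.
- **Cover height:** The underside is about 11–12 mm above the pillars by the tool height, with no contact load beyond the cover's own weight. In the side view, three holes sat 1–3 mm lower than that, about the limit of the calibration; even 3 mm lower is inside the 4–18 mm allowed.
- **Level:** I only checked this roughly: the same three holes agree to within about 2 mm across the plate, or about 0.02 rad.
- **Pots and tape:** The arm kept clear of the ink pots and the tape roll throughout, but I did not re-measure their positions.

No check failed. The hand-in returned no verdict, and the state could no longer be read afterwards.

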